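Roll out the pin that is not round

TASK

One of the three little rolling pins has gone out of round. Take the smoother by its rib and, pressing only lightly, roll each pin in turn along the marble slab, away from the robot, by at least half a turn, and leave it there; then put the one that lifts the smoother as it turns into the baking dish, leaving the two true pins on the slab and the smoother standing flat on the worktop. Leave everything else as it is.

Things in the scene. Friction and masses are not known exactly. Their poses are not given: they have to be found in the camera images.
- slab: fixed marble slab 230 x 390 x 15 mm on the worktop; origin at the centre of its underside, x across its short side and away from the robot, y along its long side, z up. Its top is 15 mm above the worktop, with strips 4 mm high and 8 mm wide along both long edges to keep pins from rolling off
- pin_1: plain beech rolling pin, 60 g: barrel 80 mm long, 21 to 25 mm thick (they differ), a 10 mm thick, 12 mm long knob at either end; origin mid-axis, y along the axis. Lies across the slab, free to roll along slab x. Two are true; one, unknown which, has an oval barrel that lifts what rides on it by 4 mm once every half turn and starts on its flatter side. Tops start 21 to 24 mm above the slab
- pin_2: plain beech rolling pin, 60 g: barrel 80 mm long, 21 to 25 mm thick (they differ), a 10 mm thick, 12 mm long knob at either end; origin mid-axis, y along the axis. Lies across the slab, free to roll along slab x. Two are true; one, unknown which, has an oval barrel that lifts what rides on it by 4 mm once every half turn and starts on its flatter side. Tops start 21 to 24 mm above the slab
- pin_3: plain beech rolling pin, 60 g: barrel 80 mm long, 21 to 25 mm thick (they differ), a 10 mm thick, 12 mm long knob at either end; origin mid-axis, y along the axis. Lies across the slab, free to roll along slab x. Two are true; one, unknown which, has an oval barrel that lifts what rides on it by 4 mm once every half turn and starts on its flatter side. Tops start 21 to 24 mm above the slab
- smoother: white plastic hand smoother, 130 g: flat sole 120 (x) x 50 (y) mm on a springy cushion (gives 1 mm per 4 N), above it a rib 14 mm thick in x, 44 mm long in y, from 18 to 62 mm above the underside. Origin: centre of the underside; z up. Held level on a pin and slid along its x at about 4 N (over 12 N is too much), it rolls the pin, which advances half as far
- dish: fixed cobalt ceramic baking dish 150 (x) x 180 (y) x 40 mm high, walls 6 mm, floor about 6 mm; origin at the centre of its underside
- sieve: bystander, leave it be: stainless sieve, 120 mm wide, 35 mm high, handle 130 mm long along its +y
- spatula: bystander, leave it be: yellow plastic spatula, 240 mm long, flat on the worktop, along its own x
- cutter: bystander, leave it be: open steel ring cutter 34 mm wide, 20 mm high, standing on the slab near its far edge; origin at its foot
- cup: bystander, leave it be: white cup, 70 mm wide, 60 mm high; origin at its foot
- jar: bystander, leave it be: glass jar with steel lid, 64 mm wide, 90 mm high; origin at its foot
Not all that is in view belongs to the job. What is shaped like the dish but red is not meant.

How it is judged (in metres and radians):
On the way, in this order (a step that is already met when the one before it is completed fails the run):
1. one pin has been rolled 33 mm or more along the slab and the smoother presses on it with over 1.5 N (((distance of pin_1 from where it was at the start of the episode above 0.033 m and contact force between smoother and pin_1 above 1.5 N and z of pin_1 in the frame of slab below 0.035 m) or (distance of pin_2 from where it was at the start of the episode above 0.033 m and contact force between smoother and pin_2 above 1.5 N and z of pin_2 in the frame of slab below 0.035 m) or (distance of pin_3 from where it was at the start of the episode above 0.033 m and contact force between smoother and pin_3 above 1.5 N and z of pin_3 in the frame of slab below 0.035 m))), for 0.1 s.
2. a second pin likewise, the first still 33 mm or more from its start ((((distance of pin_1 from where it was at the start of the episode above 0.033 m and contact force between smoother and pin_1 above 1.5 N and z of pin_1 in the frame of slab below 0.035 m) and distance of any of pin_2, pin_3 from where it was at the start of the episode above 0.033 m) or ((distance of pin_2 from where it was at the start of the episode above 0.033 m and contact force between smoother and pin_2 above 1.5 N and z of pin_2 in the frame of slab below 0.035 m) and distance of any of pin_1, pin_3 from where it was at the start of the episode above 0.033 m) or ((distance of pin_3 from where it was at the start of the episode above 0.033 m and contact force between smoother and pin_3 above 1.5 N and z of pin_3 in the frame of slab below 0.035 m) and distance of any of pin_1, pin_2 from where it was at the start of the episode above 0.033 m))), for 0.1 s.
3. the third pin likewise, the others still 33 mm or more from their starts ((((distance of pin_1 from where it was at the start of the episode above 0.033 m and contact force between smoother and pin_1 above 1.5 N and z of pin_1 in the frame of slab below 0.035 m) and distance of each of pin_2, pin_3 from where it was at the start of the episode above 0.033 m) or ((distance of pin_2 from where it was at the start of the episode above 0.033 m and contact force between smoother and pin_2 above 1.5 N and z of pin_2 in the frame of slab below 0.035 m) and distance of each of pin_1, pin_3 from where it was at the start of the episode above 0.033 m) or ((distance of pin_3 from where it was at the start of the episode above 0.033 m and contact force between smoother and pin_3 above 1.5 N and z of pin_3 in the frame of slab below 0.035 m) and distance of each of pin_1, pin_2 from where it was at the start of the episode above 0.033 m))), for 0.1 s.
At the end, for the whole second after the job is handed in: The out-of-round pin lies at rest within the dish's walls, its middle 5 to 35 mm above the dish's underside; the two true pins lie at rest on the slab; the smoother stands level on the worktop (underside within 4 mm, tilt under 0.1 rad) (x of pin_2 in the frame of dish between -0.069 and 0.069 m and y of pin_2 in the frame of dish between -0.084 and 0.084 m and z of pin_2 in the frame of dish between 0.005 and 0.035 m and linear speed of each of pin_2, pin_1, pin_3, smoother below 0.02 m/s and x of pin_1 in the frame of slab between -0.115 and 0.115 m and y of pin_1 in the frame of slab between -0.195 and 0.195 m and z of pin_1 in the frame of slab between 0.02 and 0.032 m and x of pin_3 in the frame of slab between -0.115 and 0.115 m and y of pin_3 in the frame of slab between -0.195 and 0.195 m and z of pin_3 in the frame of slab between 0.02 and 0.032 m and height (world z) of smoother below 0.004 m and angle between smoother's own z axis and vertical below 0.1 rad); the robot touches nothing.
It fails at once if the smoother presses on a pin with more than 12 N (contact force between smoother and pin_1 above 12 N or contact force between smoother and pin_2 above 12 N or contact force between smoother and pin_3 above 12 N).
It fails at once if a bystander is moved by more than 30 mm (distance of any of sieve, spatula, cutter, cup, jar from where it was at the start of the episode above 0.03 m).
It also fails if it takes over 72 s, if anything falls off the work surface, if the arm or the gripper's body presses on something with over 40 N, if the wrist force passes 120 N, or if a joint passes its speed limit or range.

ROBOT

A 6-joint arm with a two-finger parallel gripper is mounted at the origin on the work surface. World frame = base frame: x ahead of the robot, y to its left, z up, the work surface at z = 0. Lengths are in mm, angles in rad, forces in N, time in s.
With the tool pointing down it reaches from about 350 to 875 mm from the base axis. Payload 4.2 kg.
Tool frame: the origin (TCP) lies at the very end of the fingers, on their centre line; the grasp point (between the pads) lies 19 mm behind it; z points along the fingers, y is the direction in which the jaws open and shut (so a half turn about z gives the same grasp; the last joint's range is limited). The gripper opens to 85 mm and grips with 20 to 120 N. Pads are 22 mm wide; open, the fingers measure 114 mm over their backs; the gripper's body (76 mm by 85 mm) begins 54 mm behind the grasp point. The pads swing forward as they close: fully open they stand 13 mm farther back than shut.
Start: joints at [-0.845, 0.385, 0.008, 0, -1.194, -0.259], TCP at [281.28, -558.104, 231.312] pointing down, gripper open.
Joint ranges: [-3.14, 3.14], [-1.21, 2.06], [-1.07, 1.41], [-3.16, 2.05], [-2.99, -0.16], [-3.1, 3.1]. Speed limits (rad/s): [2.79, 2.79, 3.14, 3.14, 3.14, 3.14].

INTERFACE

Orientations are given as a unit quaternion [x, y, z, w].
In Python, from bench import read_state, get_image, camera_params, job_done gives the robot as it stands.
- The arm moves only by the tool send_rows, never from a script. Its arguments are lists of equal length, an entry for each row: "translation": the shift along the tool's x, y, z in m, a list of three; "yaw": the turn about the tool's z in degrees; "fingers": the closure in counts, from 0 (fully open) to 255 (shut). A call has 1 to 12 rows; each row is the pose to reach, as a shift and turn from the pose measured when the call began, along the tool's axes at that moment; what a row does not reach only later rows make up. A row lasts 1/10 s, in which the tool goes at most 50 mm and 8.59 degrees, less where a joint would pass 70% of its speed; a pose out of reach is approached as far as the arm can. A call with a gripper value outside its range is refused whole. The fingers move at their own pace and stop on an object; the grip force is fixed at half the most. Time passes only in rows, so rows that repeat a pose let the fingers close. It gives the time, the measured TCP pose, the force and the opening at its end, in the units of the state.
- read_state(): the state, without advancing time (a new reading comes with each control period).
- get_image(name): name is "scene" or "top" or "wrist"; returns the picture (480x640x3 uint8, blue, green, red); there is no depth.
- camera_params(name): a dict with "mtx" (3x3 intrinsics, pixels), "k1" (the pictures are not rectified: a ray, as slopes to the right and down, at radius r is drawn at 1 + k1 r^2 times it, then the intrinsics apply), "rvec" (rotation vector, rad) and "tvec" (3), from world to camera coordinates, as OpenCV has them; the wrist camera has in their place "tool_from_camera" (4x4, takes a point from camera to tool coordinates, whose origin is the TCP and whose axes are the flange's). Camera axes: x right, y down, z forward; pixel columns grow to the right and rows downward; lengths in mm; the calibration is good to about 2 mm. A picture is of the moment at which its call begins: read the wrist's pose just before it. camera_params takes no time and is no camera call.
- job_done(): hands the job in, once; it reports no verdict.
The state is a dict: "clock": time; "joints": joint angles; "joint_vel": joint speeds; "joint_efforts": joint torques, N m; "position": TCP position; "ee_rot": TCP orientation; "contact_force": force on the tool from outside, world axes, zero at the start; "wrist_torque": the same for the moment, N m; "gripper_width": finger opening in mm.
Only numpy, scipy, OpenCV 4.12 (cv2) and the standard library are available. Lean on these libraries where they do the work, as an engineer would, in place of code of your own. Each camera call takes 0.05 s, during which the arm holds its last target.

## Working session

There is one attempt and no reset: what is moved stays moved. The work goes in short steps, Python scripts to look and compute and a tool call to move; the robot and the scene stay as the last step left them, time stands still between calls to the robot, and variables do not carry over. Pictures are saved under pics/ and viewed, and the job is handed in when it is done.

Besides the shell and the picture viewer there is one more tool, called after "Call:" as a command line: name --pt "numbers of a row" for each row, then --argument value for the rest. send_rows: Moves the arm, as the interface text tells. Its arguments: {"type":"object","properties":{"translation":{"type":"array","items":{"type":"array","items":{"type":"number"}}},"yaw":{"type":"array","items":{"type":"number"}},"fingers":{"type":"array","items":{"type":"number"}}},"required":["translation","yaw","fingers"]}

```bash
mkdir -p pics; ls; python3 - <<'E'
from bench import *
import cv2,numpy as np
s=read_state();print(s)
for n in("scene","top","wrist"):
    im=get_image(n);cv2.imwrite(f"pics/{n}0.png",im)
    p=camera_params(n);print(n,p)
E
```

```text
pics
{'clock': 0.0, 'joints': array([-8.45389974e-01,  3.85516722e-01,  6.62384583e-03, -5.33932136e-04,
       -1.19400191e+00, -2.58581628e-01]), 'joint_vel': array([ 8.06924987e-06,  4.85371474e-05,  4.65489903e-04, -1.12732715e-04,
        2.31839219e-04, -7.81064341e-05]), 'joint_efforts': array([ 1.13855181e-04, -3.92291343e+01,  1.88400078e+01,  4.18603733e+00,
       -4.59898612e-03, -1.11255679e-05]), 'position': array([ 281.02962312, -557.58952737,  230.23967574]), 'ee_rot': array([-2.31202739e-01,  9.72904996e-01,  1.04199958e-03, -2.76935996e-04]), 'contact_force': array([ 0.11690823, -0.24982247, -0.11597606]), 'wrist_torque': array([-3.07862720e-02,  3.84455583e-03, -5.64315387e-05]), 'gripper_width': 85.46033650790027}
scene {'mtx': array([[504.95690136,   0.        , 321.9807113 ],
       [  0.        , 504.95690136, 239.07469044],
       [  0.        ,   0.        ,   1.        ]]), 'k1': -0.03738351251705494, 'rvec': array([ 1.84677463,  1.72122561, -0.64980052]), 'tvec': array([-171.18790616, -376.14567844, 1705.9909637 ])}
top {'mtx': array([[599.27395091,   0.        , 316.79458286],
       [  0.        , 599.27395091, 239.94969333],
       [  0.        ,   0.        ,   1.        ]]), 'k1': -0.042575901154942974, 'rvec': array([ 2.09374447, -2.14646054,  0.15769533]), 'tvec': array([ 154.26684853,  537.81803321, 1355.50472021])}
wrist {'mtx': array([[366.30341493,   0.        , 323.48896321],
       [  0.        , 366.30341493, 240.32290832],
       [  0.        ,   0.        ,   1.        ]]), 'k1': 0.015907551332554542, 'tool_from_camera': array([[ 4.16017143e-04, -9.61608457e-01, -2.74424857e-01,
         6.97540230e+01],
       [ 9.99999802e-01,  2.70526964e-04,  5.68009932e-04,
         4.64263086e-01],
       [-4.71963831e-04, -2.74425039e-01,  9.61608379e-01,
        -1.43570883e+02],
       [ 0.00000000e+00,  0.00000000e+00,  0.00000000e+00,
         1.00000000e+00]])}
```

View pics/top0.png

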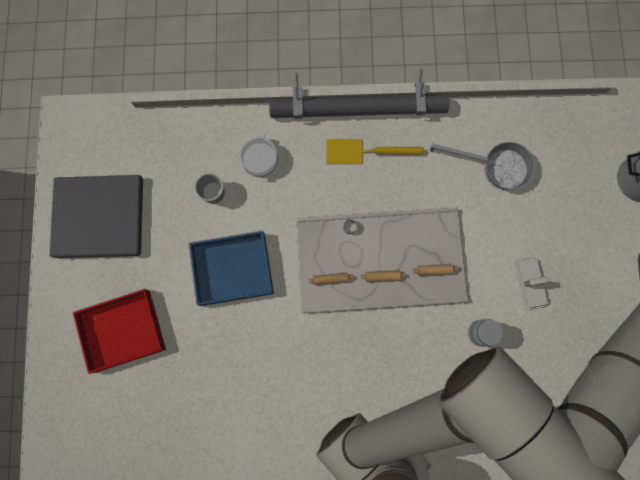

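View pics/scene0.png

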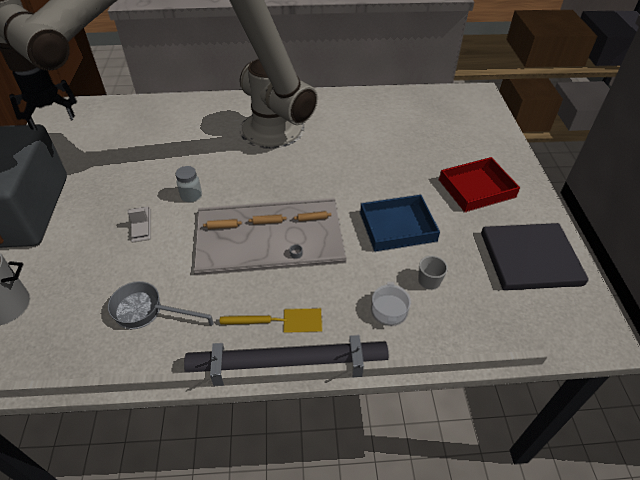

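View pics/wrist0.png

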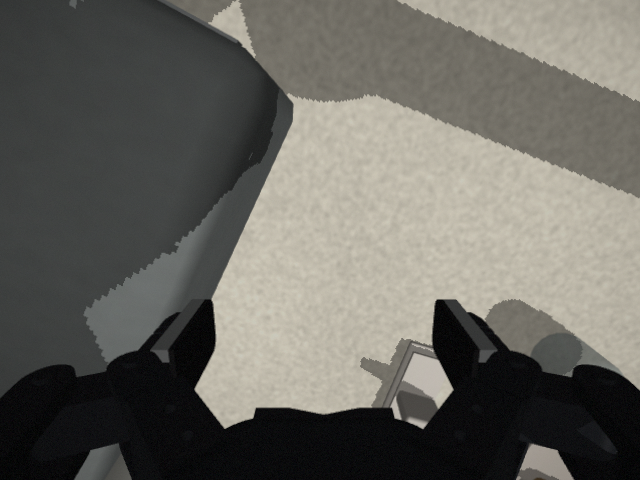

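```bash
cat > h.py <<'E'
import numpy as np,cv2
from bench import *
from scipy.spatial.transform import Rotation as R
def ray(n,uv,st=None):
    p=camera_params(n);m=p['mtx']
    uv=np.atleast_2d(np.array(uv,float))
    d=np.c_[(uv[:,0]-m[0,2])/m[0,0],(uv[:,1]-m[1,2])/m[1,1]]
    x=d.copy()
    for _ in range(20): x=d/(1+p['k1']*(x**2).sum(1,keepdims=True))
    v=np.c_[x,np.ones(len(x))]
    if n=='wrist':
        T=p['tool_from_camera'];Rt=R.from_quat(st['ee_rot']).as_matrix()
        o=Rt@T[:3,3]+st['position'];D=(Rt@T[:3,:3]@v.T).T
    else:
        Rm=cv2.Rodrigues(p['rvec'])[0];o=-Rm.T@p['tvec'];D=v@Rm
    return o,D
def plane(n,uv,z,st=None):
    o,D=ray(n,uv,st);return o+D*((z-o[2])/D[:,2:3])
def blobs(im,lo,hi,amin=60):
    hsv=cv2.cvtColor(im,cv2.COLOR_BGR2HSV);m=cv2.inRange(hsv,lo,hi)
    c,_=cv2.findContours(m,cv2.RETR_EXTERNAL,cv2.CHAIN_APPROX_NONE)
    return [k for k in c if cv2.contourArea(k)>amin]
E
python3 - <<'E'
from h import *
for n in("top","scene"):
    im=cv2.imread(f"pics/{n}0.png")
    z={'pin':27,'dish':40}
    for nm,lo,hi,zz in(("pin",(8,110,70),(20,220,255),27),("dish",(100,100,30),(125,255,200),40)):
        for k in blobs(im,lo,hi):
            (c,wh,a)=cv2.minAreaRect(k)
            box=cv2.boxPoints((c,wh,a))
            print(n,nm,np.round(c),np.round(wh,1),a,plane(n,[c],zz).round(0)[0,:2],'box',plane(n,box,zz)[:,:2].round(0).tolist())
    if n=="top":
        print('slab',plane(n,[(298,218),(460,208),(467,302),(303,313)],17)[:,:2].round(1))
        print('cutter',plane(n,[(352,227)],35)[:,:2].round(1))
        print('sm',plane(n,[(533,282)],10)[:,:2].round(1))
    x0,y0,x1,y1=(490,240,570,330) if n=="top" else (110,190,170,260)
    cv2.imwrite(f"pics/sm_{n}.png",cv2.resize(im[y0:y1,x0:x1],None,fx=6.5,fy=6.5,interpolation=cv2.INTER_CUBIC))
    x0,y0,x1,y1=(290,200,480,320) if n=="top" else (185,195,350,275)
    cv2.imwrite(f"pics/sl_{n}.png",cv2.resize(im[y0:y1,x0:x1],None,fx=4,fy=4,interpolation=cv2.INTER_CUBIC))
E
```

```text
top pin [330. 278.] [ 7.4 41.3] 83.6598129272461 [452. 111.] box [[457.0, 160.0], [465.0, 63.0], [448.0, 62.0], [440.0, 159.0]]
top pin [383. 276.] [ 8.7 42.1] 86.98721313476562 [456. -12.] box [[465.0, 37.0], [467.0, -62.0], [447.0, -62.0], [444.0, 37.0]]
top pin [435. 270.] [ 8.4 42.1] 86.98721313476562 [ 467. -135.] box [[476.0, -85.0], [478.0, -185.0], [458.0, -184.0], [456.0, -86.0]]
top dish [230. 268.] [62.1 76.4] 80.53767395019531 [481. 346.] box [[542.0, 448.0], [567.0, 268.0], [422.0, 246.0], [397.0, 422.0]]
slab [[ 602.   185.7]
 [ 615.7 -205.2]
 [ 389.7 -207.4]
 [ 373.7  177.9]]
cutter [[572.7  57. ]]
sm [[ 433.1 -368.4]]
scene pin [221. 223.] [ 6.8 37.1] 86.98721313476562 [ 464. -136.] box [[451.0, -188.0], [451.0, -87.0], [476.0, -85.0], [477.0, -185.0]]
scene pin [267. 219.] [ 6.7 36.2] 86.98721313476562 [454. -13.] box [[442.0, -63.0], [441.0, 36.0], [467.0, 37.0], [467.0, -62.0]]
scene pin [314. 215.] [ 6.4 32.5] 83.41805267333984 [450. 116.] box [[442.0, 71.0], [433.0, 161.0], [458.0, 161.0], [466.0, 72.0]]
scene pin [466.  72.] [ 5. 20.] 90.0 [-274.  741.] box [[-294.0, 708.0], [-290.0, 785.0], [-254.0, 775.0], [-258.0, 698.0]]
scene pin [541.  70.] [ 5. 32.] 90.0 [-276. 1039.] box [[-297.0, 983.0], [-292.0, 1111.0], [-255.0, 1096.0], [-260.0, 970.0]]
scene pin [588.  70.] [ 5.6 58. ] 88.85424041748047 [-275. 1230.] box [[-296.0, 1120.0], [-297.0, 1361.0], [-255.0, 1341.0], [-254.0, 1103.0]]
scene pin [98. 24.] [24.3 30.3] 68.19859313964844 [-777. -745.] box [[-841.0, -841.0], [-947.0, -740.0], [-715.0, -652.0], [-622.0, -749.0]]
scene pin [514.  10.] [21. 95.] 90.0 [-805. 1115.] box [[-924.0, 924.0], [-914.0, 1388.0], [-693.0, 1297.0], [-705.0, 864.0]]
scene dish [401. 222.] [49.1 72.6] 80.72740173339844 [502. 347.] box [[424.0, 248.0], [389.0, 460.0], [574.0, 439.0], [602.0, 247.0]]
```

View pics/sm_top.png

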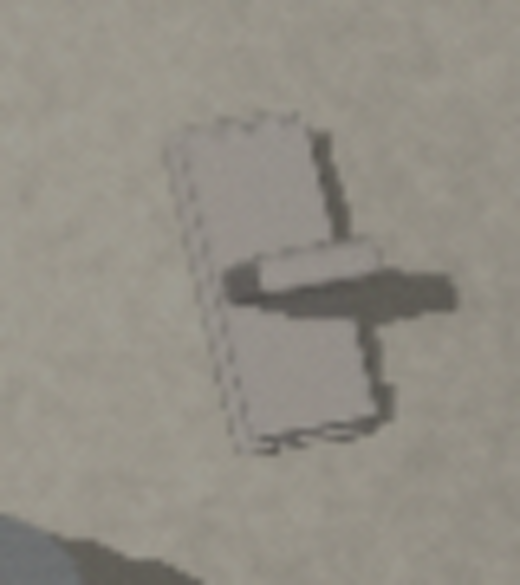

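View pics/sl_top.png

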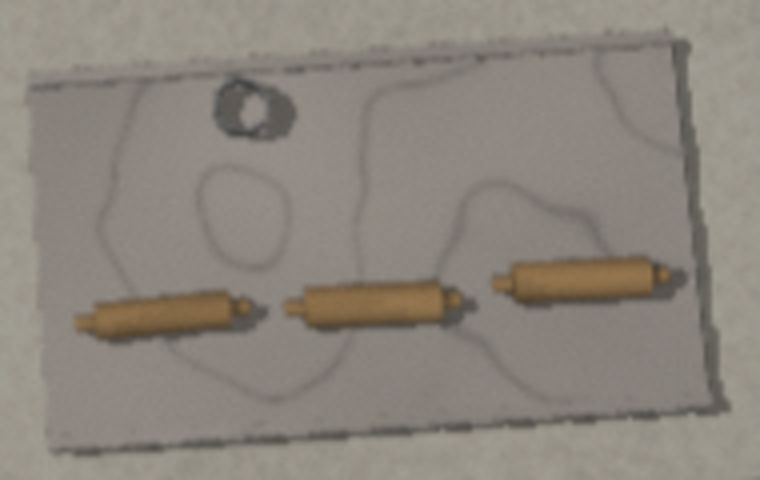

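View pics/sm_scene.png

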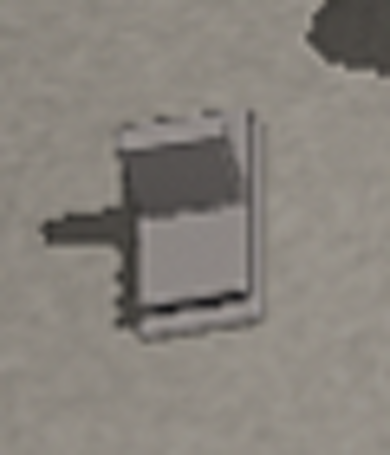

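```bash
python3 - <<'E'
from h import *
c=lambda pts:[(490+x/6.5,240+y/6.5) for x,y in pts]
s=plane("top",c([(180,132),(305,120),(372,415),(250,438)]),18)[:,:2]
print('sole',s.round(1).tolist(),s.mean(0))
r=plane("top",c([(258,257),(375,238),(383,268),(265,290)]),62)[:,:2];print('rib',r.round(1).tolist(),r.mean(0))
dx=(s[0]+s[1]-s[2]-s[3]);print('sm x yaw',np.degrees(np.arctan2(dx[1],dx[0])))
c=lambda pts:[(110+x/6.5,190+y/6.5) for x,y in pts]
r=plane("scene",c([(137,213),(245,205)]),62)[:,:2];print('rib scene far top edge?',r.round(1).tolist())
c=lambda pts:[(290+x/4,200+y/4) for x,y in pts]
s=plane("top",c([(29,74),(685,36),(718,408),(50,450)]),17)[:,:2];print('slab',s.round(1).tolist(),s.mean(0))
for a,b in((0,1),(3,2)): 
  d=s[a]-s[b];print(np.degrees(np.arctan2(d[1],d[0]))-90,np.linalg.norm(d))
p=plane("top",c([(75,323),(253,305), (285,307),(462,300),(493,284),(670,275)]),27)[:,:2];print('pins',p.round(1).tolist(),((p[::2]+p[1::2])/2).round(1).tolist())
for i in (0,2,4):
  d=p[i]-p[i+1];print(np.degrees(np.arctan2(d[1],d[0]))-90)
print(R.from_quat(read_state()['ee_rot']).as_matrix().round(4))
E
```

```text
sole [[484.9, -333.7], [488.1, -379.7], [380.2, -395.0], [373.2, -350.2]] [ 431.58610789 -364.63687196]
rib [[434.1, -343.8], [439.7, -385.6], [429.0, -387.5], [422.4, -345.3]] [ 431.32206838 -365.56171865]
sm x yaw 8.260233483358242
rib scene far top edge? [[479.7, -367.5], [478.1, -324.3]]
slab [[600.8, 187.5], [613.2, -208.1], [389.6, -213.3], [374.9, 179.0]] [494.60622201 -13.70002152]
1.792906334845668 395.80312796301524
2.1382682256981695 392.60119773593624
pins [[448.3, 162.5], [456.3, 57.6], [454.6, 38.8], [456.0, -65.1], [465.0, -83.7], [467.6, -187.9]] [[452.3, 110.0], [455.3, -13.1], [466.3, -135.8]]
4.333725106192716
0.7808953245892383
1.4015933473809952
[[-8.931e-01 -4.499e-01 -9.000e-04]
 [-4.499e-01  8.931e-01  1.500e-03]
 [ 1.000e-04  1.700e-03 -1.000e+00]]
```

```bash
cat >> h.py <<'E'
def rel(x,y,z,ydeg=None,st=None):
    st=st or read_state();M=R.from_quat(st['ee_rot']).as_matrix()
    d=M.T@(np.array([x,y,z])-st['position'])/1000
    a=np.degrees(np.arctan2(M[1,1],M[0,1]))
    t=None if ydeg is None else (-(ydeg-a)+180)%360-180
    print('t',st['clock'],'pos',st['position'].round(1),'yaw',round(a,2),'shift',d.round(4),'turn',None if t is None else round(t,1),'F',st['contact_force'].round(2),'w',round(st['gripper_width'],1),'j',st['joints'].round(2))
E
python3 -c "
from h import *
rel(431.5,-365,130,188.3)"
```

```text
t 0.15 pos [ 281.1 -557.8  230.5] yaw 116.74 shift [-0.2211  0.1043  0.1006] turn -71.6 F [-0.83  0.06  0.33] w 85.2 j [-0.85  0.39  0.01 -0.   -1.19 -0.26]
```

Call:
send_rows --pt "-0.04 0.02 0.02" --pt "-0.08 0.04 0.04" --pt "-0.12 0.06 0.06" --pt "-0.16 0.08 0.08" --pt "-0.2 0.1 0.1" --pt "-0.221 0.104 0.1006" --pt "-0.221 0.104 0.1006" --pt "-0.221 0.104 0.1006" --pt "-0.221 0.104 0.1006" --pt "-0.221 0.104 0.1006" --yaw '[-8,-16,-24,-32,-40,-48,-56,-64,-71.6,-71.6]' --fingers '[0,0,0,0,0,0,0,0,0,0]'

```text
clock: 1.15
position: [431.5, -365.1, 129.7]
ee_rot: [0.757, -0.654, -0.001, -0.0]
contact_force: [0.1, 0.0, -0.4]
gripper_width: 85.1
```

```bash
python3 - <<'E'
from h import *
rel(431.5,-365,26,188.3)
st=read_state();im=get_image("wrist");cv2.imwrite("pics/w1.png",im)
rel(431.5,-365,26,188.3)
E
```

```text
t 1.15 pos [ 431.5 -365.1  129.7] yaw -171.66 shift [ 1.000e-04 -1.000e-04  1.037e-01] turn 0.0 F [ 0.06  0.05 -0.39] w 85.1 j [-0.42  0.38 -0.28 -0.   -0.92  0.56]
t 1.2 pos [ 431.5 -365.1  129.8] yaw -171.81 shift [ 1.000e-04 -2.000e-04  1.038e-01] turn -0.1 F [-0.57 -0.44 -0.31] w 85.4 j [-0.42  0.38 -0.28 -0.   -0.92  0.56]
```

View pics/w1.png

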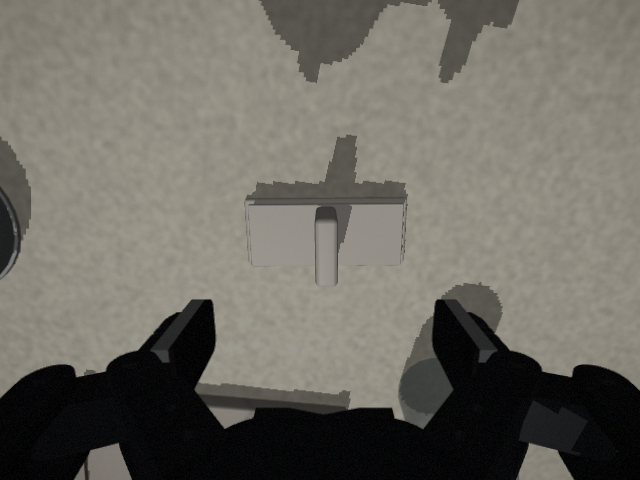

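```bash
python3 - <<'E'
from h import *
st=read_state()
r=plane("wrist",[(316,219),(337,219),(337,285),(316,285)],62,st)[:,:2];print(r.round(1).tolist(),r.mean(0))
s=plane("wrist",[(248,204),(406,204),(404,265),(250,265)],18,st)[:,:2];print(s.round(1).tolist(),s.mean(0))
E
```

```text
[[438.5, -386.1], [426.2, -387.9], [419.8, -346.4], [432.7, -344.5]] [ 429.30211439 -366.21555876]
[[486.8, -380.0], [376.7, -395.9], [368.9, -351.0], [481.4, -334.8]] [ 428.45829677 -365.41619904]
```

Call:
send_rows --pt "-0.001 0.0015 0.04" --pt "-0.001 0.0015 0.08" --pt "-0.001 0.0015 0.105" --pt "-0.001 0.0015 0.105" --pt "-0.001 0.0015 0.105" --pt "-0.001 0.0015 0.105" --pt "-0.001 0.0015 0.105" --pt "-0.001 0.0015 0.105" --pt "-0.001 0.0015 0.105" --pt "-0.001 0.0015 0.105" --yaw '[0,0,0,0,0,0,0,0,0,0]' --fingers '[0,0,0,255,255,255,255,255,255,255]'

```text
clock: 2.2
position: [430.4, -364.6, 25.7]
ee_rot: [0.756, -0.655, -0.0, -0.0]
contact_force: [0.9, -0.4, 2.9]
gripper_width: 13.1
```

```bash
python3 - <<'E'
from h import *
rel(430,-365,120,188.3)
st=read_state();im=get_image("wrist");cv2.imwrite("pics/w2.png",im)
E
```

```text
t 2.2 pos [ 430.4 -364.6   25.7] yaw -171.81 shift [ 0.0003  0.0004 -0.0943] turn -0.1 F [ 0.88 -0.36  2.93] w 13.1 j [-0.42  0.51 -0.38 -0.   -0.68  0.56]
```

View pics/w2.png

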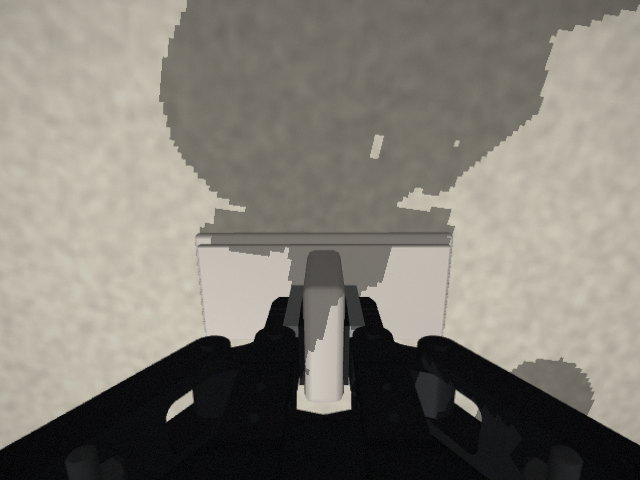

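```bash
python3 -c "
from h import *
rel(444,-136.5,76,181.5)
print(plane('top',[(487,328)],90))"
```

```text
t 2.25 pos [ 430.4 -364.5   25.6] yaw -171.8 shift [-0.2238 -0.046  -0.0502] turn 6.7 F [0.44 0.13 3.52] w 13.2 j [-0.42  0.51 -0.38 -0.   -0.68  0.56]
[[ 326.65485509 -231.58014974   90.        ]]
```

Call:
send_rows --pt "0 0 -0.03" --pt "0 0 -0.07" --pt "-0.02 -0.005 -0.1" --pt "-0.06 -0.015 -0.1" --pt "-0.1 -0.022 -0.1" --pt "-0.14 -0.03 -0.1" --pt "-0.18 -0.038 -0.1" --pt "-0.215 -0.046 -0.09" --pt "-0.2238 -0.046 -0.07" --pt "-0.2238 -0.046 -0.0502" --pt "-0.2238 -0.046 -0.0502" --pt "-0.2238 -0.046 -0.0502" --yaw '[0,0,0,1,2,3,5,6.7,6.7,6.7,6.7,6.7]' --fingers '[255,255,255,255,255,255,255,255,255,255,255,255]'

```text
clock: 3.45
position: [443.8, -136.6, 75.9]
ee_rot: [0.716, -0.698, -0.0, 0.0]
contact_force: [-0.1, -0.1, -0.3]
gripper_width: 13.4
```

```bash
python3 - <<'E'
from h import *
rel(444,-136.5,76,181.5)
for n in("top","scene"):
    im=get_image(n);cv2.imwrite(f"pics/{n}1.png",im)
rel(444,-136.5,76,181.5)
a=cv2.imread("pics/top1.png")[180:330,280:500];b=cv2.imread("pics/scene1.png")[150:300,150:370]
cv2.imwrite("pics/c1.png",np.vstack([cv2.resize(a,None,fx=2.0*1.8/1.8*1,fy=2),cv2.resize(b,None,fx=2,fy=2)])[:600])
E
```

```text
t 3.45 pos [ 443.8 -136.6   75.9] yaw -178.5 shift [-0.0001 -0.0002 -0.0001] turn 0.0 F [-0.08 -0.06 -0.26] w 13.4 j [ 0.05  0.3  -0.58 -0.   -0.69 -0.03]
t 3.55 pos [ 444.6 -136.8   76.7] yaw -178.53 shift [-0.0003  0.0006  0.0007] turn -0.0 F [ 0.86  0.04 -1.58] w 13.3 j [ 0.05  0.3  -0.58 -0.   -0.69 -0.03]
```

View pics/c1.png

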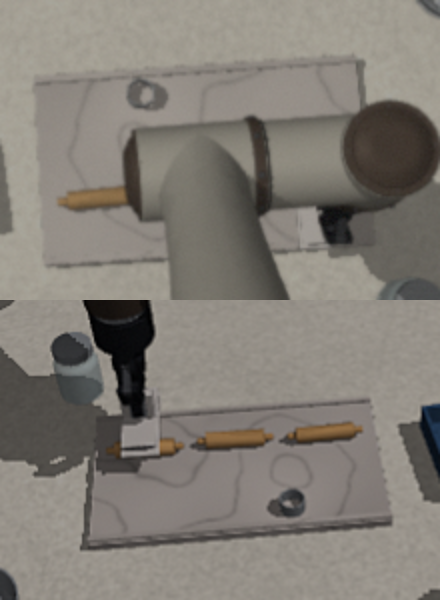

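Call:
send_rows --pt "0 0 0.005" --pt "0 0 0.01" --pt "0 0 0.01" --yaw '[0,0,0]' --fingers '[255,255,255]'

```text
clock: 3.85
position: [444.1, -137.0, 66.2]
ee_rot: [0.716, -0.698, 0.0, -0.001]
contact_force: [-0.1, 0.4, -1.1]
gripper_width: 13.3
```

Call:
send_rows --pt "0 0 0.001" --pt "0 0 0.001" --yaw '[0,0]' --fingers '[255,255]'

```text
clock: 4.05
position: [444.3, -137.1, 65.3]
ee_rot: [0.716, -0.698, 0.0, -0.001]
contact_force: [0.4, 0.5, -0.1]
gripper_width: 13.4
```

Call:
send_rows --pt "0 0 0.001" --pt "0 0 0.001" --yaw '[0,0]' --fingers '[255,255]'

```text
clock: 4.25
position: [444.9, -137.1, 64.7]
ee_rot: [0.716, -0.698, 0.001, -0.001]
contact_force: [-0.4, 0.1, 1.8]
gripper_width: 13.1
```

Call:
send_rows --pt "0 0 0.0005" --pt "0 0 0.0005" --yaw '[0,0]' --fingers '[255,255]'

```text
clock: 4.45
position: [445.4, -137.1, 64.6]
ee_rot: [0.716, -0.698, 0.001, -0.001]
contact_force: [0.4, -0.2, 3.3]
gripper_width: 13.7
```

Call:
send_rows --pt "0 -0.003 0" --pt "0 -0.006 0" --yaw '[0,0]' --fingers '[255,255]'

```text
clock: 4.65
position: [451.8, -136.9, 64.7]
ee_rot: [0.716, -0.698, 0.001, -0.002]
contact_force: [-0.4, 0.4, 2.2]
gripper_width: 13.4
```

Call:
send_rows --pt "0 -0.003 0" --pt "0 -0.006 0" --yaw '[0,0]' --fingers '[255,255]'

```text
clock: 4.85
position: [458.2, -136.8, 64.8]
ee_rot: [0.716, -0.698, 0.001, -0.002]
contact_force: [0.7, 1.1, 2.7]
gripper_width: 13.3
```

Call:
send_rows --pt "0 -0.003 0.0001" --pt "0 -0.006 0.0002" --yaw '[0,0]' --fingers '[255,255]'

```text
clock: 5.05
position: [464.6, -136.6, 64.6]
ee_rot: [0.716, -0.698, 0.001, -0.002]
contact_force: [-0.7, 0.6, 3.5]
gripper_width: 13.2
```

Call:
send_rows --pt "0 -0.003 0.0001" --pt "0 -0.006 0.0002" --yaw '[0,0]' --fingers '[255,255]'

```text
clock: 5.25
position: [471.0, -136.4, 64.5]
ee_rot: [0.716, -0.698, 0.002, -0.002]
contact_force: [-0.3, 1.2, 2.7]
gripper_width: 13.2
```

Call:
send_rows --pt "0 -0.005 0.0001" --pt "0 -0.01 0.0002" --yaw '[0,0]' --fingers '[255,255]'

```text
clock: 5.45
position: [481.6, -136.1, 64.4]
ee_rot: [0.716, -0.698, 0.002, -0.002]
contact_force: [-0.5, 0.3, 2.6]
gripper_width: 13.4
```

Call:
send_rows --pt "0 -0.005 0.0001" --pt "0 -0.01 0.0002" --yaw '[0,0]' --fingers '[255,255]'

```text
clock: 5.65
position: [492.3, -135.8, 64.4]
ee_rot: [0.716, -0.698, 0.002, -0.002]
contact_force: [-0.7, -0.1, 2.8]
gripper_width: 13.4
```

Call:
send_rows --pt "0 -0.005 0.0001" --pt "0 -0.01 0.0002" --yaw '[0,0]' --fingers '[255,255]'

```text
clock: 5.85
position: [502.9, -135.6, 64.3]
ee_rot: [0.716, -0.698, 0.002, -0.002]
contact_force: [0.1, 1.7, 4.4]
gripper_width: 13.5
```

```bash
python3 - <<'E'
from h import *
rel(530,-136,64.5,181.5)
im=get_image("scene");cv2.imwrite(f"pics/scene2.png",cv2.resize(im[150:300,150:370],None,fx=3,fy=3))
E
```

```text
t 5.85 pos [ 502.9 -135.6   64.3] yaw -178.5 shift [ 0.0012 -0.0271 -0.    ] turn -0.0 F [0.12 1.73 4.44] w 13.5 j [ 0.05  0.4  -0.46  0.   -0.71 -0.02]
```

View pics/scene2.png

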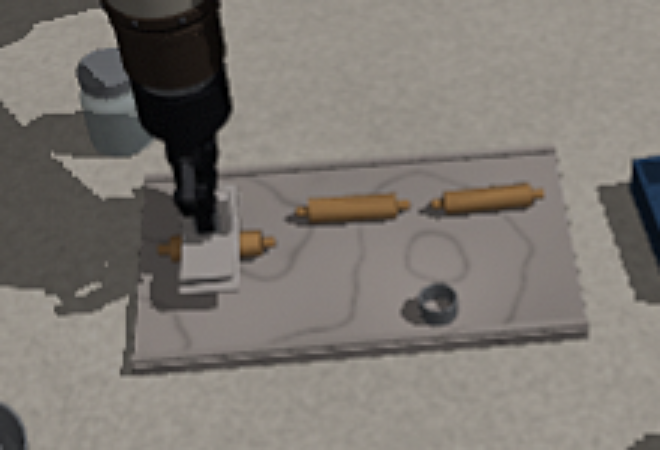

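Right pin is rolling steadily beneath the sole (pin at about (215,245) in the crop), with no lift. Continue to the end.

Call:
send_rows --pt "0 -0.005 0.0" --pt "0 -0.01 0.0" --yaw '[0,0]' --fingers '[255,255]'

```text
clock: 6.1
position: [514.3, -135.2, 64.5]
ee_rot: [0.716, -0.698, 0.002, -0.002]
contact_force: [0.1, 1.3, 3.6]
gripper_width: 13.1
```

Call:
send_rows --pt "0 -0.005 0.0001" --pt "0 -0.01 0.0002" --yaw '[0,0]' --fingers '[255,255]'

```text
clock: 6.3
position: [524.8, -134.9, 64.4]
ee_rot: [0.716, -0.698, 0.002, -0.002]
contact_force: [0.5, 2.1, 4.0]
gripper_width: 13.4
```

Call:
send_rows --pt "0 -0.004 0.0001" --pt "0 -0.007 0.0003" --pt "0 -0.007 0.0003" --pt "0 -0.007 0.0003" --yaw '[0,0,0,0]' --fingers '[255,255,255,255]'

```text
clock: 6.7
position: [532.0, -134.7, 64.2]
ee_rot: [0.716, -0.698, 0.003, -0.002]
contact_force: [0.5, 0.4, 6.4]
gripper_width: 13.0
```

```bash
python3 - <<'E'
from h import *
rel(530,-136,64.5,181.5)
im=get_image("scene");cv2.imwrite(f"pics/scene3.png",cv2.resize(im[150:300,150:370],None,fx=3,fy=3))
for nm in("pics/scene0.png",):
  pass
for k in blobs(im,(8,110,70),(20,220,255),20):
    x,y,w,h=cv2.boundingRect(k)
    if 190<y<260: print((x,y,w,h),plane('scene',[(x,y+h/2),(x+w,y+h/2)],27).round(0)[:,:2].tolist())
E
```

```text
t 6.7 pos [ 532.  -134.7   64.2] yaw -178.48 shift [ 0.0012  0.002  -0.0003] turn 0.0 F [0.52 0.44 6.37] w 13.0 j [ 0.05  0.43 -0.39  0.   -0.73 -0.02]
(202, 233, 8, 7) [[509.0, -185.0], [510.0, -164.0]]
(230, 231, 11, 8) [[508.0, -111.0], [510.0, -82.0]]
(249, 215, 37, 9) [[454.0, -62.0], [461.0, 39.0]]
(298, 211, 33, 9) [[448.0, 72.0], [454.0, 163.0]]
```

View pics/scene3.png

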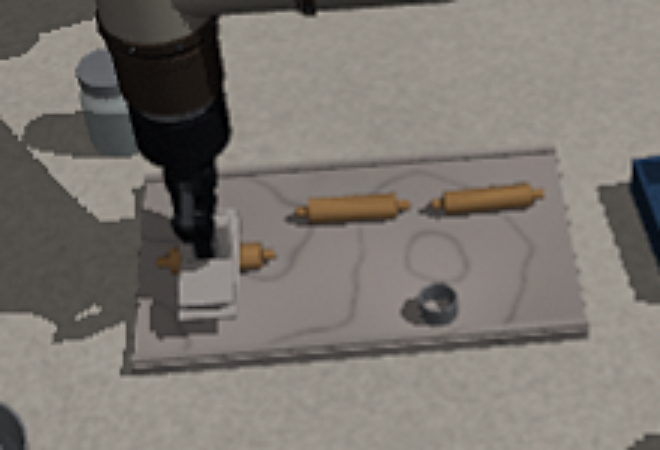

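Call:
send_rows --pt "0 0 -0.004" --pt "0 0 -0.03" --yaw '[0,0]' --fingers '[255,255]'

```text
clock: 6.95
position: [527.9, -134.6, 90.8]
ee_rot: [0.716, -0.698, -0.001, 0.001]
contact_force: [-0.5, 0.8, -1.5]
gripper_width: 13.3
```

```bash
python3 - <<'E'
from h import *
rel(433,-13.5,70,181)
E
```

```text
t 6.95 pos [ 527.9 -134.6   90.8] yaw -178.56 shift [-0.1234  0.0917  0.0212] turn 0.4 F [-0.52  0.79 -1.48] w 13.3 j [ 0.05  0.4  -0.37 -0.   -0.81 -0.02]
```

Call:
send_rows --pt "-0.03 0.03 0" --pt "-0.06 0.06 0" --pt "-0.1 0.085 0" --pt "-0.1234 0.0917 0.01" --pt "-0.1234 0.0917 0.0212" --pt "-0.1234 0.0917 0.0212" --yaw '[0,0,0.4,0.4,0.4,0.4]' --fingers '[255,255,255,255,255,255]'

```text
clock: 7.55
position: [430.7, -13.6, 68.6]
ee_rot: [0.714, -0.7, -0.003, 0.003]
contact_force: [-0.5, -0.6, -1.2]
gripper_width: 13.0
```

```bash
python3 - <<'E'
from h import *
rel(433,-13.5,66,181)
im=get_image("scene");cv2.imwrite(f"pics/scene4.png",cv2.resize(im[150:300,150:370],None,fx=3,fy=3))
for k in blobs(im,(8,110,70),(20,220,255),20):
    x,y,w,h=cv2.boundingRect(k)
    if 190<y<260: print((x,y,w,h),plane('scene',[(x,y+h/2),(x+w,y+h/2)],27).round(0)[:,:2].tolist())
E
```

```text
t 7.55 pos [430.7 -13.6  68.6] yaw -178.91 shift [-0.     -0.0023  0.0026] turn 0.1 F [-0.5  -0.58 -1.22] w 13.0 j [ 0.35  0.27 -0.66 -0.   -0.65 -0.32]
(202, 231, 39, 9) [[505.0, -186.0], [512.0, -82.0]]
(276, 215, 10, 7) [[455.0, 12.0], [457.0, 39.0]]
(298, 211, 33, 9) [[448.0, 72.0], [454.0, 163.0]]
```

View pics/scene4.png

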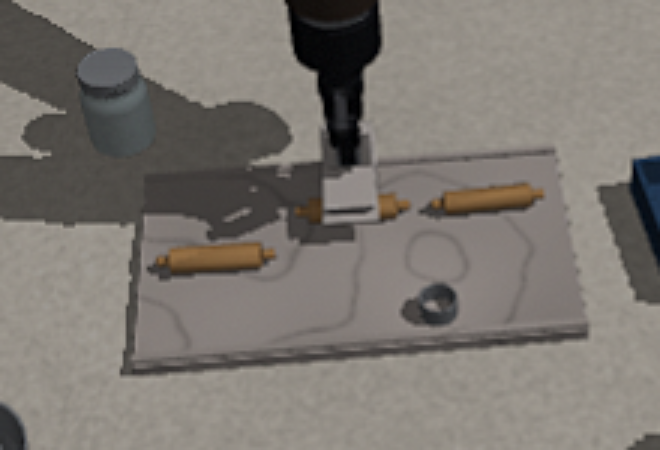

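Call:
send_rows --pt "0 -0.0023 0.002" --pt "0 -0.0023 0.003" --pt "0 -0.0023 0.003" --yaw '[0,0,0]' --fingers '[255,255,255]'

```text
clock: 7.9
position: [434.1, -14.2, 66.2]
ee_rot: [0.713, -0.701, -0.002, 0.002]
contact_force: [0.4, -0.9, -0.6]
gripper_width: 13.3
```

Call:
send_rows --pt "0 0 0.001" --pt "0 0 0.001" --yaw '[0,0]' --fingers '[255,255]'

```text
clock: 8.1
position: [434.1, -14.4, 65.1]
ee_rot: [0.713, -0.701, -0.002, 0.002]
contact_force: [-0.4, 0.3, -1.3]
gripper_width: 13.3
```

Call:
send_rows --pt "0 0 0.001" --pt "0 0 0.001" --yaw '[0,0]' --fingers '[255,255]'

```text
clock: 8.3
position: [434.0, -14.5, 64.0]
ee_rot: [0.713, -0.701, -0.002, 0.002]
contact_force: [-0.0, -0.1, -1.9]
gripper_width: 13.1
```

Call:
send_rows --pt "0 0 0.0005" --pt "0 0 0.0007" --yaw '[0,0]' --fingers '[255,255]'

```text
clock: 8.5
position: [434.0, -14.5, 63.3]
ee_rot: [0.713, -0.701, -0.002, 0.002]
contact_force: [-0.3, 0.5, -2.2]
gripper_width: 13.3
```

Call:
send_rows --pt "0 0 0.0005" --pt "0 0 0.0007" --yaw '[0,0]' --fingers '[255,255]'

```text
clock: 8.7
position: [434.1, -14.4, 62.6]
ee_rot: [0.713, -0.701, -0.002, 0.002]
contact_force: [-0.6, 0.1, -1.3]
gripper_width: 12.9
```

Call:
send_rows --pt "0 0 0.0005" --pt "0 0 0.0007" --yaw '[0,0]' --fingers '[255,255]'

```text
clock: 8.9
position: [434.2, -14.4, 62.1]
ee_rot: [0.713, -0.701, -0.002, 0.002]
contact_force: [-0.7, -0.5, 1.8]
gripper_width: 13.3
```

Call:
send_rows --pt "0 -0.002 0" --pt "0 -0.004 0.0001" --yaw '[0,0]' --fingers '[255,255]'

```text
clock: 9.1
position: [438.6, -14.3, 62.3]
ee_rot: [0.713, -0.701, -0.002, 0.002]
contact_force: [-1.5, 0.3, 4.0]
gripper_width: 13.4
```

Call:
send_rows --pt "0 -0.002 0" --pt "0 -0.004 0" --yaw '[0,0]' --fingers '[255,255]'

```text
clock: 9.3
position: [443.1, -14.2, 62.7]
ee_rot: [0.713, -0.701, -0.002, 0.002]
contact_force: [-1.7, -0.0, 5.2]
gripper_width: 13.7
```

Call:
send_rows --pt "0 -0.002 -0.0008" --pt "0 -0.004 -0.0014" --yaw '[0,0]' --fingers '[255,255]'

```text
clock: 9.5
position: [447.4, -14.1, 64.1]
ee_rot: [0.713, -0.701, -0.002, 0.002]
contact_force: [-1.0, 0.0, 1.7]
gripper_width: 13.3
```

Call:
send_rows --pt "0 -0.002 -0.0002" --pt "0 -0.004 -0.0004" --yaw '[0,0]' --fingers '[255,255]'

```text
clock: 9.7
position: [451.7, -14.0, 64.5]
ee_rot: [0.713, -0.701, -0.002, 0.002]
contact_force: [-0.3, 0.8, 2.5]
gripper_width: 13.5
```

Call:
send_rows --pt "0 -0.002 -0.0002" --pt "0 -0.004 -0.0004" --yaw '[0,0]' --fingers '[255,255]'

```text
clock: 9.9
position: [456.0, -13.9, 64.9]
ee_rot: [0.713, -0.701, -0.002, 0.001]
contact_force: [-0.5, 0.6, 2.5]
gripper_width: 13.7
```

Call:
send_rows --pt "0 -0.002 -0.0001" --pt "0 -0.004 -0.0002" --yaw '[0,0]' --fingers '[255,255]'

```text
clock: 10.1
position: [460.4, -13.8, 65.2]
ee_rot: [0.713, -0.701, -0.001, 0.001]
contact_force: [-0.9, -0.4, 3.6]
gripper_width: 13.3
```

Call:
send_rows --pt "0 -0.002 -0.0001" --pt "0 -0.004 -0.0003" --yaw '[0,0]' --fingers '[255,255]'

```text
clock: 10.3
position: [464.7, -13.7, 65.5]
ee_rot: [0.713, -0.701, -0.001, 0.001]
contact_force: [-0.9, 0.1, 2.5]
gripper_width: 13.0
```

Call:
send_rows --pt "0 -0.002 0" --pt "0 -0.005 0" --yaw '[0,0]' --fingers '[255,255]'

```text
clock: 10.5
position: [470.0, -13.5, 65.5]
ee_rot: [0.713, -0.701, -0.001, 0.001]
contact_force: [-0.9, 0.4, 3.8]
gripper_width: 13.5
```

Call:
send_rows --pt "0 -0.002 0" --pt "0 -0.004 0.0002" --yaw '[0,0]' --fingers '[255,255]'

```text
clock: 10.7
position: [474.4, -13.4, 65.3]
ee_rot: [0.713, -0.701, -0.001, 0.001]
contact_force: [-0.2, 0.2, 3.9]
gripper_width: 12.9
```

Call:
send_rows --pt "0 -0.002 0.0001" --pt "0 -0.004 0.0003" --yaw '[0,0]' --fingers '[255,255]'

```text
clock: 10.9
position: [478.8, -13.3, 65.2]
ee_rot: [0.713, -0.701, -0.001, 0.001]
contact_force: [0.0, 0.0, 2.3]
gripper_width: 13.2
```

Call:
send_rows --pt "0 -0.002 0.0005" --pt "0 -0.004 0.001" --yaw '[0,0]' --fingers '[255,255]'

```text
clock: 11.1
position: [483.4, -13.2, 64.4]
ee_rot: [0.713, -0.701, -0.001, 0.0]
contact_force: [1.1, 0.6, 4.8]
gripper_width: 13.3
```

Call:
send_rows --pt "0 -0.002 0.0002" --pt "0 -0.004 0.0005" --yaw '[0,0]' --fingers '[255,255]'

```text
clock: 11.3
position: [488.0, -13.0, 64.1]
ee_rot: [0.713, -0.701, -0.0, 0.0]
contact_force: [0.7, -0.9, 3.5]
gripper_width: 13.1
```

Call:
send_rows --pt "0 -0.002 0.0004" --pt "0 -0.004 0.0008" --yaw '[0,0]' --fingers '[255,255]'

```text
clock: 11.5
position: [492.5, -12.9, 63.4]
ee_rot: [0.714, -0.701, -0.0, -0.0]
contact_force: [1.0, -1.1, 5.0]
gripper_width: 12.9
```

Call:
send_rows --pt "0 -0.002 0.0002" --pt "0 -0.004 0.0005" --yaw '[0,0]' --fingers '[255,255]'

```text
clock: 11.7
position: [496.9, -12.8, 63.0]
ee_rot: [0.714, -0.701, -0.0, -0.0]
contact_force: [0.9, -0.6, 4.4]
gripper_width: 13.5
```

Call:
send_rows --pt "0 -0.002 0.0002" --pt "0 -0.004 0.0004" --yaw '[0,0]' --fingers '[255,255]'

```text
clock: 11.9
position: [501.1, -12.7, 62.5]
ee_rot: [0.714, -0.701, -0.0, -0.0]
contact_force: [0.9, -0.0, 4.0]
gripper_width: 13.4
```

Call:
send_rows --pt "0 -0.002 0.0001" --pt "0 -0.004 0.0002" --yaw '[0,0]' --fingers '[255,255]'

```text
clock: 12.1
position: [505.0, -12.6, 62.0]
ee_rot: [0.713, -0.701, -0.0, -0.0]
contact_force: [1.1, -0.5, 2.5]
gripper_width: 13.3
```

Call:
send_rows --pt "0 -0.002 0.0" --pt "0 -0.005 0.0001" --yaw '[0,0]' --fingers '[255,255]'

```text
clock: 12.3
position: [509.2, -12.6, 61.5]
ee_rot: [0.713, -0.701, -0.001, 0.001]
contact_force: [-1.2, 1.5, 4.0]
gripper_width: 13.4
```

Call:
send_rows --pt "0 -0.002 0.0" --pt "0 -0.004 0.0" --pt "0 -0.004 0.0" --pt "0 -0.004 0.0" --yaw '[0,0,0,0]' --fingers '[255,255,255,255]'

```text
clock: 12.7
position: [513.0, -12.5, 61.7]
ee_rot: [0.713, -0.701, -0.001, 0.001]
contact_force: [-1.0, 1.2, 6.2]
gripper_width: 13.2
```

```bash
python3 - <<'E'
from h import *
rel(530,-136,64.5,181.5)
im=get_image("scene");cv2.imwrite(f"pics/scene5.png",cv2.resize(im[150:300,150:370],None,fx=3,fy=3))
for k in blobs(im,(8,110,70),(20,220,255),20):
    x,y,w,h=cv2.boundingRect(k)
    if 190<y<260: print((x,y,w,h),plane('scene',[(x,y+h/2),(x+w,y+h/2)],27).round(0)[:,:2].tolist())
E
```

```text
t 12.7 pos [513.  -12.5  61.7] yaw -178.98 shift [ 0.1238 -0.0147 -0.0029] turn -0.5 F [-0.98  1.24  6.18] w 13.2 j [ 0.29  0.39 -0.48 -0.   -0.7  -0.27]
(203, 232, 34, 8) [[507.0, -183.0], [513.0, -93.0]]
(277, 225, 10, 8) [[495.0, 14.0], [497.0, 41.0]]
(298, 211, 33, 9) [[448.0, 72.0], [454.0, 163.0]]
```

View pics/scene5.png

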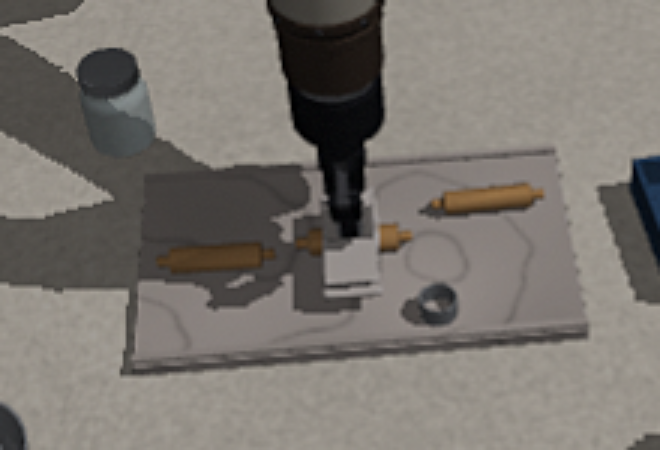

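Call:
send_rows --pt "0 0 -0.004" --pt "0 0 -0.03" --yaw '[0,0]' --fingers '[255,255]'

```text
clock: 12.95
position: [510.0, -13.1, 88.8]
ee_rot: [0.713, -0.701, -0.004, 0.005]
contact_force: [0.9, 0.0, -1.4]
gripper_width: 13.1
```

```bash
python3 - <<'E'
from h import *
rel(430,113,70,184)
E
```

```text
t 12.95 pos [510.  -13.1  88.8] yaw -179.05 shift [-0.1275  0.0777  0.0196] turn -3.0 F [ 0.9   0.05 -1.36] w 13.1 j [ 0.29  0.35 -0.45 -0.   -0.78 -0.27]
```

Call:
send_rows --pt "-0.03 0.03 0" --pt "-0.06 0.06 0" --pt "-0.1 0.0777 0" --pt "-0.1275 0.0777 0.01" --pt "-0.1275 0.0777 0.0196" --pt "-0.1275 0.0777 0.0196" --pt "-0.1275 0.0777 0.0196" --yaw '[0,-1,-2,-3,-3,-3,-3]' --fingers '[255,255,255,255,255,255,255]'

```text
clock: 13.65
position: [429.4, 112.2, 69.5]
ee_rot: [0.731, -0.683, -0.004, 0.005]
contact_force: [0.1, 0.2, -1.2]
gripper_width: 13.1
```

```bash
python3 - <<'E'
from h import *
rel(430,113,65.5,184)
im=get_image("scene");cv2.imwrite(f"pics/scene6.png",cv2.resize(im[150:300,150:370],None,fx=3,fy=3))
for k in blobs(im,(8,110,70),(20,220,255),20):
    x,y,w,h=cv2.boundingRect(k)
    if 190<y<260: print((x,y,w,h),plane('scene',[(x,y+h/2),(x+w,y+h/2)],27).round(0)[:,:2].tolist())
rel(430,113,65.5,184)
E
```

```text
t 13.65 pos [429.4 112.2  69.5] yaw -176.1 shift [-0.0007 -0.0007  0.004 ] turn -0.1 F [ 0.14  0.18 -1.16] w 13.1 j [ 0.62  0.29 -0.62 -0.01 -0.67 -0.54]
(202, 231, 39, 9) [[505.0, -186.0], [512.0, -82.0]]
(249, 224, 38, 9) [[488.0, -61.0], [495.0, 41.0]]
(323, 211, 8, 7) [[448.0, 141.0], [450.0, 163.0]]
t 13.7 pos [429.8 112.2  69.8] yaw -176.12 shift [-0.0008 -0.0003  0.0043] turn -0.1 F [-0.31 -0.4  -1.08] w 13.3 j [ 0.62  0.29 -0.62 -0.01 -0.67 -0.54]
```

View pics/scene6.png

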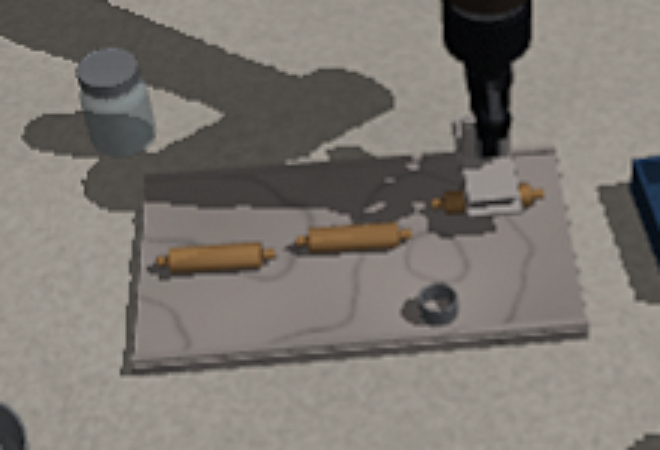

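```bash
python3 - <<'E'
from h import *
S=get_image("scene");T=get_image("top");cv2.imwrite("pics/top7.png",T);cv2.imwrite("pics/scene7.png",S)
for n,a,b in(("scene",cv2.imread("pics/scene0.png"),S),("top",cv2.imread("pics/top0.png"),T)):
  for im in(a,b):
    out=[]
    for k in blobs(im,(8,110,70),(20,220,255),60):
        m=cv2.moments(k);c=(m['m10']/m['m00'],m['m01']/m['m00'])
        w=plane(n,[c],27)[0]
        if 380<w[0]<620: out.append((w[:2].round(1).tolist(),m['m00']))
    print(n,out)
E
```

```text
scene [([464.2, -135.8], 183.5), ([454.2, -12.1], 180.0), ([450.1, 114.0], 156.5)]
scene [([508.0, -133.4], 211.0), ([491.7, -11.4], 200.0)]
top [([452.4, 111.9], 212.0), ([455.8, -12.3], 258.5), ([467.0, -135.3], 252.5)]
top [([492.7, -11.6], 253.5), ([510.5, -132.9], 241.0)]
```

View pics/top7.png

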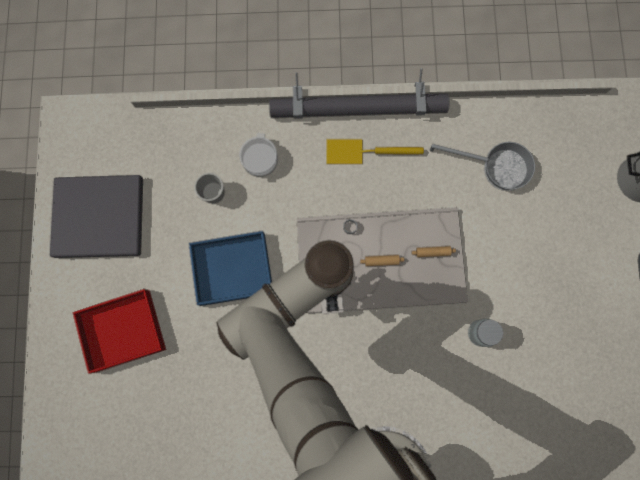

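Call:
send_rows --pt "0 0 0.002" --pt "0 0 0.0035" --pt "0 0 0.0035" --yaw '[0,0,0]' --fingers '[255,255,255]'

```text
clock: 14.1
position: [430.0, 112.0, 66.5]
ee_rot: [0.73, -0.683, -0.004, 0.005]
contact_force: [-0.0, -0.3, -1.1]
gripper_width: 13.1
```

Call:
send_rows --pt "0 0 0.001" --pt "0 0 0.001" --yaw '[0,0]' --fingers '[255,255]'

```text
clock: 14.3
position: [429.9, 111.8, 65.4]
ee_rot: [0.73, -0.683, -0.004, 0.005]
contact_force: [0.1, -0.3, -0.5]
gripper_width: 12.8
```

Call:
send_rows --pt "0 0 0.0006" --pt "0 0 0.0008" --yaw '[0,0]' --fingers '[255,255]'

```text
clock: 14.5
position: [429.8, 111.8, 64.5]
ee_rot: [0.73, -0.683, -0.004, 0.005]
contact_force: [-0.6, 0.6, -1.5]
gripper_width: 13.0
```

Call:
send_rows --pt "0 0 0.0005" --pt "0 0 0.0007" --yaw '[0,0]' --fingers '[255,255]'

```text
clock: 14.7
position: [430.0, 111.9, 63.9]
ee_rot: [0.73, -0.683, -0.004, 0.005]
contact_force: [-0.8, -0.5, 1.1]
gripper_width: 13.4
```

Call:
send_rows --pt "0 0 0.0003" --pt "0 0 0.0003" --yaw '[0,0]' --fingers '[255,255]'

```text
clock: 14.9
position: [430.2, 112.0, 63.8]
ee_rot: [0.73, -0.683, -0.004, 0.004]
contact_force: [0.0, -0.2, 1.1]
gripper_width: 13.2
```

Call:
send_rows --pt "0 -0.002 0" --pt "0 -0.004 0" --yaw '[0,0]' --fingers '[255,255]'

```text
clock: 15.1
position: [434.4, 112.3, 63.9]
ee_rot: [0.73, -0.683, -0.004, 0.004]
contact_force: [0.4, -0.3, 0.4]
gripper_width: 13.4
```

Call:
send_rows --pt "0 -0.002 0.0004" --pt "0 -0.004 0.0006" --yaw '[0,0]' --fingers '[255,255]'

```text
clock: 15.3
position: [438.8, 112.6, 63.4]
ee_rot: [0.73, -0.683, -0.004, 0.004]
contact_force: [0.0, -0.8, 3.2]
gripper_width: 13.4
```

Call:
send_rows --pt "0 -0.003 0.0001" --pt "0 -0.005 0.0003" --yaw '[0,0]' --fingers '[255,255]'

```text
clock: 15.5
position: [444.4, 113.0, 63.2]
ee_rot: [0.731, -0.683, -0.004, 0.004]
contact_force: [-0.6, -0.6, 2.9]
gripper_width: 13.6
```

Call:
send_rows --pt "0 -0.003 0.0001" --pt "0 -0.006 0.0002" --yaw '[0,0]' --fingers '[255,255]'

```text
clock: 15.7
position: [450.9, 113.5, 63.1]
ee_rot: [0.731, -0.683, -0.003, 0.004]
contact_force: [0.3, 0.2, 2.8]
gripper_width: 13.2
```

Call:
send_rows --pt "0 -0.003 0.0001" --pt "0 -0.006 0.0002" --yaw '[0,0]' --fingers '[255,255]'

```text
clock: 15.9
position: [457.3, 114.0, 62.9]
ee_rot: [0.731, -0.683, -0.003, 0.004]
contact_force: [-1.1, -1.0, 2.9]
gripper_width: 13.3
```

Call:
send_rows --pt "0 -0.003 0.0001" --pt "0 -0.006 0.0002" --yaw '[0,0]' --fingers '[255,255]'

```text
clock: 16.1
position: [463.7, 114.5, 62.8]
ee_rot: [0.731, -0.683, -0.003, 0.003]
contact_force: [-0.6, -0.2, 4.0]
gripper_width: 13.1
```

Call:
send_rows --pt "0 -0.005 0.0001" --pt "0 -0.01 0.0002" --yaw '[0,0]' --fingers '[255,255]'

```text
clock: 16.3
position: [474.3, 115.3, 62.6]
ee_rot: [0.731, -0.683, -0.003, 0.003]
contact_force: [-0.8, -0.5, 4.8]
gripper_width: 13.2
```

Call:
send_rows --pt "0 -0.005 0.0001" --pt "0 -0.01 0.0002" --yaw '[0,0]' --fingers '[255,255]'

```text
clock: 16.5
position: [485.0, 116.1, 62.4]
ee_rot: [0.731, -0.683, -0.003, 0.003]
contact_force: [-0.4, 0.1, 4.6]
gripper_width: 13.4
```

Call:
send_rows --pt "0 -0.005 0.0001" --pt "0 -0.01 0.0002" --yaw '[0,0]' --fingers '[255,255]'

```text
clock: 16.7
position: [495.6, 116.9, 62.3]
ee_rot: [0.731, -0.683, -0.003, 0.003]
contact_force: [-0.6, -0.4, 4.8]
gripper_width: 13.3
```

```bash
python3 - <<'E'
from h import *
rel(512,118,62,184)
im=get_image("scene");cv2.imwrite(f"pics/scene8.png",cv2.resize(im[150:300,150:370],None,fx=3,fy=3))
E
```

```text
t 16.7 pos [495.6 116.9  62.3] yaw -176.11 shift [ 0.0001 -0.0164  0.0002] turn -0.1 F [-0.62 -0.42  4.8 ] w 13.3 j [ 0.55  0.39 -0.48 -0.01 -0.71 -0.48]
```

View pics/scene8.png

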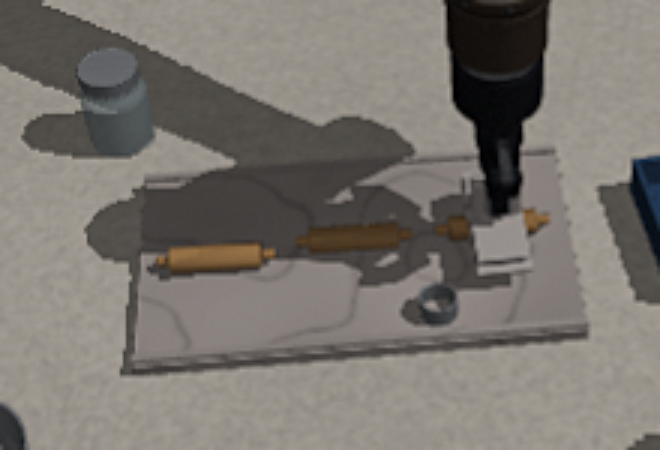

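Call:
send_rows --pt "0 -0.005 0.0" --pt "0 -0.01 0.0001" --yaw '[0,0]' --fingers '[255,255]'

```text
clock: 16.95
position: [507.0, 117.8, 62.3]
ee_rot: [0.731, -0.683, -0.003, 0.003]
contact_force: [-0.3, 0.5, 4.4]
gripper_width: 13.2
```

Call:
send_rows --pt "0 -0.005 0.0" --pt "0 -0.008 0.0" --pt "0 -0.008 0.0" --pt "0 -0.008 0.0" --yaw '[0,0,0,0]' --fingers '[255,255,255,255]'

```text
clock: 17.35
position: [515.3, 118.5, 62.3]
ee_rot: [0.731, -0.683, -0.003, 0.002]
contact_force: [0.4, 0.2, 5.3]
gripper_width: 13.0
```

```bash
python3 - <<'E'
from h import *
rel(512,118,62,184)
im=get_image("scene")
for k in blobs(im,(8,110,40),(20,230,255),15):
    x,y,w,h=cv2.boundingRect(k)
    if 190<y<260: print((x,y,w,h),plane('scene',[(x,y+h/2),(x+w,y+h/2)],27).round(0)[:,:2].tolist())
E
```

```text
t 17.35 pos [515.3 118.5  62.3] yaw -176.09 shift [0.0002 0.0034 0.0003] turn -0.1 F [0.45 0.19 5.34] w 13.0 j [ 0.53  0.42 -0.43 -0.01 -0.73 -0.46]
(202, 231, 39, 10) [[507.0, -185.0], [514.0, -82.0]]
(296, 225, 11, 8) [[498.0, 65.0], [500.0, 94.0]]
(249, 225, 38, 9) [[492.0, -61.0], [498.0, 41.0]]
(325, 223, 9, 7) [[494.0, 143.0], [496.0, 168.0]]
```

Call:
send_rows --pt "0 0 -0.004" --pt "0 0 -0.035" --pt "0 0 -0.035" --yaw '[0,0,0]' --fingers '[255,255,255]'

```text
clock: 17.7
position: [517.0, 119.3, 99.7]
ee_rot: [0.731, -0.682, -0.002, -0.0]
contact_force: [1.2, 0.6, -1.5]
gripper_width: 13.1
```

```bash
python3 - <<'E'
from h import *
rel(325,265,38,184)
E
```

```text
t 17.7 pos [517.  119.3  99.7] yaw -176.05 shift [-0.1585  0.1813  0.0625] turn -0.1 F [ 1.23  0.61 -1.54] w 13.1 j [ 0.53  0.36 -0.4  -0.   -0.81 -0.46]
```

Call:
send_rows --pt "-0.02 0.04 0" --pt "-0.05 0.075 0" --pt "-0.08 0.11 0" --pt "-0.12 0.145 0" --pt "-0.15 0.175 0" --pt "-0.1585 0.1813 0.02" --pt "-0.1585 0.1813 0.045" --pt "-0.1585 0.1813 0.0625" --pt "-0.1585 0.1813 0.0625" --pt "-0.1585 0.1813 0.0625" --yaw '[0,0,0,0,0,0,0,0,0,0]' --fingers '[255,255,255,255,255,255,255,255,255,255]'

```text
clock: 18.7
position: [324.8, 264.6, 37.6]
ee_rot: [0.731, -0.682, -0.001, 0.001]
contact_force: [0.4, 1.3, -1.9]
gripper_width: 13.2
```

```bash
python3 - <<'E'
from h import *
rel(325,265,26.5,184)
S=get_image("scene");T=get_image("top");cv2.imwrite("pics/top9.png",T)
rel(325,265,26.5,184)
for n,a in(("scene",S),("top",T)):
    for k in blobs(a,(8,110,40),(20,230,255),60):
        m=cv2.moments(k);c=(m['m10']/m['m00'],m['m01']/m['m00'])
        w=plane(n,[c],27)[0]
        if 380<w[0]<620:
            r=cv2.minAreaRect(k);print(n,w[:2].round(1).tolist(),m['m00'],r)
cv2.imwrite("pics/c9.png",np.hstack([cv2.resize(T[180:380,180:480],(400,267)),cv2.resize(S[150:300,180:405],(400,267))]))
E
```

```text
t 18.7 pos [324.8 264.6  37.6] yaw -176.05 shift [-0.0004 -0.0003  0.0111] turn -0.1 F [ 0.41  1.33 -1.88] w 13.2 j [ 1.07  0.31 -0.72 -0.01 -0.54 -1.  ]
t 18.8 pos [325.4 265.4  38.5] yaw -176.07 shift [0.0004 0.0004 0.012 ] turn -0.1 F [ 0.14  0.07 -0.99] w 13.4 j [ 1.07  0.31 -0.72 -0.01 -0.54 -1.  ]
scene [508.7, -134.1] 223.5 ((221.03309631347656, 235.52919006347656), (7.922042369842529, 38.17551040649414), 86.42366790771484)
scene [492.8, -12.6] 212.0 ((267.4949035644531, 228.92892456054688), (7.908422470092773, 37.19095993041992), 85.91438293457031)
scene [494.3, 114.3] 197.5 ((314.4554443359375, 227.05447387695312), (7.363275051116943, 37.31389617919922), 84.2894058227539)
top [492.7, -12.2] 252.0 ((382.0124206542969, 260.2362060546875), (8.567090034484863, 42.04706573486328), 86.98721313476562)
top [494.9, 115.4] 200.5 ((328.5164489746094, 260.68035888671875), (7.242859363555908, 41.28429412841797), 84.80557250976562)
top [510.4, -133.4] 243.0 ((433.51904296875, 251.45753479003906), (8.201216697692871, 41.13097381591797), 87.61405944824219)
```

View pics/c9.png

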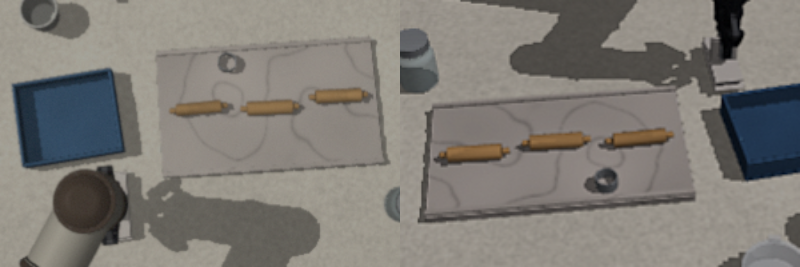

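Call:
send_rows --pt "0 0 0.005" --pt "0 0 0.01" --pt "0 0 0.011" --yaw '[0,0,0]' --fingers '[255,255,255]'

```text
clock: 19.1
position: [325.3, 265.1, 27.3]
ee_rot: [0.731, -0.683, -0.002, -0.0]
contact_force: [0.4, -0.2, -1.8]
gripper_width: 13.3
```

Call:
send_rows --pt "0 0 0.001" --pt "0 0 0.0015" --yaw '[0,0]' --fingers '[255,255]'

```text
clock: 19.3
position: [325.3, 265.1, 25.8]
ee_rot: [0.731, -0.683, -0.002, -0.0]
contact_force: [-1.0, -0.2, 1.8]
gripper_width: 13.3
```

Touching down. Press a hair and open.

Call:
send_rows --pt "0 0 0.0005" --pt "0 0 0.0005" --pt "0 0 0.0005" --pt "0 0 0.0005" --pt "0 0 0.0005" --pt "0 0 -0.02" --pt "0 0 -0.06" --pt "0 0 -0.1" --yaw '[0,0,0,0,0,0,0,0]' --fingers '[255,100,50,50,50,50,50,50]'

```text
clock: 20.1
position: [325.2, 264.2, 126.6]
ee_rot: [0.731, -0.683, -0.001, 0.001]
contact_force: [0.2, 0.7, -0.6]
gripper_width: 68.8
```

```bash
python3 - <<'E'
from h import *
rel(492.7,-12,70,181)
S=get_image("scene");cv2.imwrite("pics/s10.png",cv2.resize(S[130:280,250:450],(800,600)))
E
```

```text
t 20.1 pos [325.2 264.2 126.6] yaw -176.09 shift [ 0.287  -0.1485  0.0558] turn 2.9 F [ 0.24  0.71 -0.61] w 68.8 j [ 1.07  0.15 -0.62 -0.   -0.8  -1.  ]
```

View pics/s10.png

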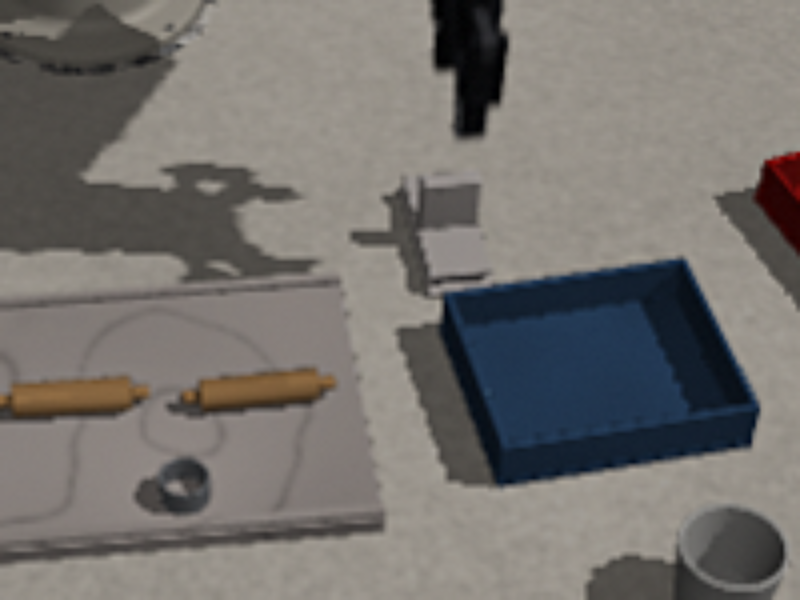

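Call:
send_rows --pt "0.04 -0.02 0" --pt "0.08 -0.04 0" --pt "0.12 -0.06 0" --pt "0.16 -0.08 0" --pt "0.2 -0.1 0" --pt "0.24 -0.12 0" --pt "0.27 -0.14 0.01" --pt "0.287 -0.1485 0.025" --pt "0.287 -0.1485 0.025" --pt "0.287 -0.1485 0.025" --yaw '[0,0,1,2,2.9,2.9,2.9,2.9,2.9,2.9]' --fingers '[50,50,50,50,50,50,50,50,50,50]'

```text
clock: 21.15
position: [496.2, -7.9, 105.3]
ee_rot: [0.714, -0.7, -0.003, -0.006]
contact_force: [-0.0, 0.2, -0.1]
gripper_width: 68.5
```

```bash
python3 - <<'E'
from h import *
rel(492.7,-12,30,181)
st=read_state();im=get_image("wrist");cv2.imwrite("pics/w11.png",im)
for k in blobs(im,(8,100,40),(22,240,255),300):
    r=cv2.minAreaRect(k);print(r)
    b=cv2.boxPoints(r);p=plane("wrist",[r[0]],27,st)[0];bb=plane("wrist",b,27,st)[:,:2]
    print(p.round(1),bb.round(1).tolist())
E
```

```text
t 21.15 pos [496.2  -7.9 105.3] yaw -178.92 shift [0.0049 0.0039 0.0752] turn 0.1 F [-0.05  0.22 -0.09] w 68.5 j [ 0.31  0.3  -0.47 -0.01 -0.79 -0.28]
((322.50006103515625, 379.0000305175781), (70.50562286376953, 30.726831436157227), 85.2363510131836)
[494.9  89.6  27. ] [[508.0, 62.7], [487.0, 60.2], [481.1, 118.2], [503.4, 121.0]]
((332.0, 238.5), (159.0, 40.0), 90.0)
[490.9 -14.1  27. ] [[503.9, -62.7], [480.3, -63.2], [476.0, 41.2], [502.9, 41.8]]
((304.0, 62.0), (124.0, 44.0), 90.0)
[ 508.8 -114.5   27. ] [[520.4, -143.7], [497.4, -144.1], [496.1, -82.5], [521.4, -82.0]]
```

View pics/w11.png

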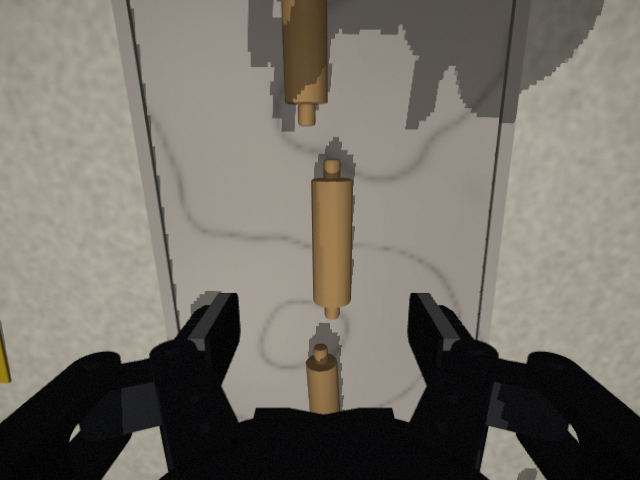

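```bash
python3 - <<'E'
from h import *
rel(491.5,-11.5,17,181)
E
```

```text
t 21.2 pos [496.3  -7.3 105.8] yaw -178.85 shift [0.0052 0.0054 0.0887] turn 0.1 F [-0.56  0.09  0.03] w 68.9 j [ 0.31  0.3  -0.47 -0.01 -0.79 -0.28]
```

Call:
send_rows --pt "0.0052 0.0054 0.03" --pt "0.0052 0.0054 0.06" --pt "0.0052 0.0054 0.08" --pt "0.0052 0.0054 0.0885" --pt "0.0052 0.0054 0.0885" --pt "0.0052 0.0054 0.0885" --yaw '[0,0,0,0,0,0]' --fingers '[50,50,50,50,50,50]'

```text
clock: 21.8
position: [492.4, -10.8, 18.3]
ee_rot: [0.715, -0.699, -0.002, -0.007]
contact_force: [0.3, -1.4, 0.6]
gripper_width: 68.7
```

```bash
python3 - <<'E'
from h import *
rel(491.5,-11.5,17,181)
E
```

```text
t 21.8 pos [492.4 -10.8  18.3] yaw -178.77 shift [0.0007 0.0009 0.0013] turn 0.2 F [ 0.26 -1.36  0.57] w 68.7 j [ 0.3   0.44 -0.57 -0.02 -0.56 -0.27]
```

Call:
send_rows --pt "0.0 0.0008 0.001" --pt "0.0 0.0008 0.001" --pt "0.0 0.0008 0.001" --pt "0.0 0.0008 0.001" --pt "0.0 0.0008 0.001" --pt "0.0 0.0008 0.001" --pt "0.0 0.0008 0.001" --yaw '[0,0,0,0,0,0,0]' --fingers '[120,190,255,255,255,255,255]'

```text
clock: 22.5
position: [492.0, -10.7, 18.3]
ee_rot: [0.715, -0.699, -0.001, -0.008]
contact_force: [-1.9, 0.7, 6.0]
gripper_width: 22.9
```

Call:
send_rows --pt "0.0 0.0 -0.02" --pt "0 0 -0.06" --pt "0 0 -0.09" --yaw '[0,0,0]' --fingers '[255,255,255]'

```text
clock: 22.8
position: [491.4, -12.0, 109.9]
ee_rot: [0.715, -0.699, -0.001, -0.008]
contact_force: [0.8, 0.5, -0.2]
gripper_width: 22.8
```

```bash
python3 - <<'E'
from h import *
im=get_image("wrist");cv2.imwrite("pics/w12.png",im)
S=get_image("scene");T=get_image("top");cv2.imwrite("pics/top12.png",T);cv2.imwrite("pics/s12.png",S)
for k in blobs(cv2.imread("pics/top0.png"),(100,100,30),(125,255,200)):
    print(cv2.approxPolyDP(k,4,True).reshape(-1,2).tolist())
rel(485,340,110,188)
E
```

```text
[[261, 232], [191, 244], [199, 304], [272, 291]]
t 22.95 pos [492.4 -11.6 110.3] yaw -178.77 shift [-3.516e-01 -1.000e-04  5.300e-03] turn -6.8 F [-0.29 -0.32 -1.37] w 22.8 j [ 0.3   0.29 -0.48 -0.01 -0.79 -0.27]
```

View pics/w12.png

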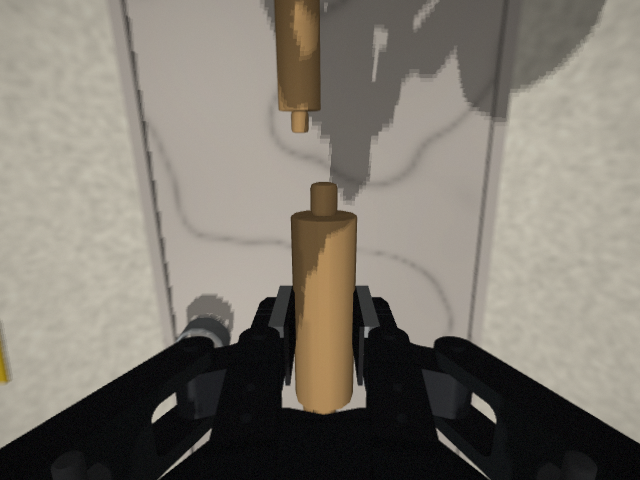

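```bash
python3 - <<'E'
from h import *
a=plane("scene",[(250+x/4,130+y/4) for x,y in((443,295),(683,260),(757,406),(500,447))],40)[:,:2];print(a.round(0).tolist(),a.mean(0))
b=plane("top",[(191,242),(264.5,232),(273,293),(198,305)],40)[:,:2];print(b.round(0).tolist(),b.mean(0))
rel(483,345,110,187.5)
E
```

```text
[[426.0, 248.0], [402.0, 423.0], [544.0, 444.0], [569.0, 268.0]] [485.30644897 345.72368987]
[[546.0, 440.0], [565.0, 264.0], [420.0, 246.0], [397.0, 421.0]] [482.16762989 342.82399436]
t 22.95 pos [492.4 -11.6 110.3] yaw -178.77 shift [-0.3567  0.0018  0.0053] turn -6.3 F [-0.29 -0.32 -1.37] w 22.8 j [ 0.3   0.29 -0.48 -0.01 -0.79 -0.27]
```

Call:
send_rows --pt "-0.04 0 0" --pt "-0.08 0 0" --pt "-0.12 0 0" --pt "-0.16 0 0" --pt "-0.2 0 0" --pt "-0.24 0.001 0" --pt "-0.28 0.001 0" --pt "-0.32 0.001 0" --pt "-0.35 0.0018 0.005" --pt "-0.3562 0.0018 0.0053" --pt "-0.3562 0.0018 0.0053" --pt "-0.3562 0.0018 0.0053" --yaw '[0,0,0,-1,-2,-3,-4,-5,-6,-6.5,-6.5,-6.5]' --fingers '[255,255,255,255,255,255,255,255,255,255,255,255]'

```text
clock: 24.15
position: [482.4, 343.2, 108.9]
ee_rot: [0.753, -0.658, 0.0, -0.009]
contact_force: [0.5, 0.0, -0.2]
gripper_width: 23.2
```

```bash
python3 - <<'E'
from h import *
rel(483,344,10,187.8)
st=read_state();im=get_image("wrist");cv2.imwrite("pics/w13.png",im)
rel(483,344,10,187.8)
E
```

```text
t 24.15 pos [482.4 343.2 108.9] yaw -172.32 shift [0.0004 0.0006 0.0989] turn -0.1 F [ 0.52  0.02 -0.16] w 23.2 j [ 0.89  0.43 -0.25  0.   -0.87 -0.76]
t 24.2 pos [482.6 343.  109.4] yaw -172.35 shift [0.0002 0.0009 0.0994] turn -0.1 F [ 0.71 -0.11 -0.47] w 22.9 j [ 0.89  0.43 -0.25  0.   -0.87 -0.76]
```

View pics/w13.png

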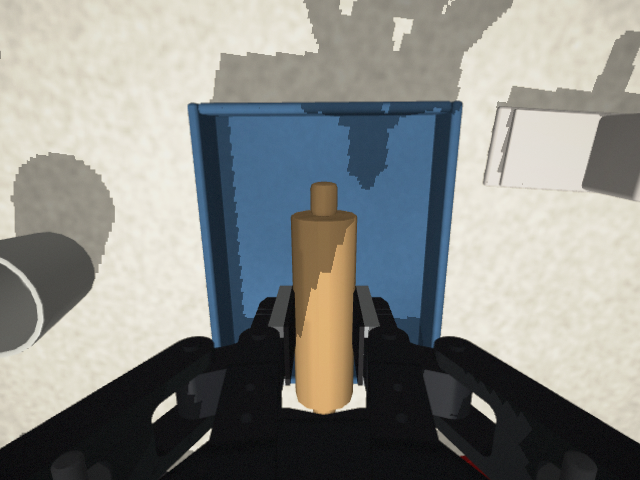

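Call:
send_rows --pt "0 0 0.03" --pt "0 0 0.06" --pt "0 0 0.085" --pt "0 0 0.096" --pt "0 0 0.0975" --pt "0 0 0.0975" --yaw '[0,0,0,0,0,0]' --fingers '[255,255,255,255,255,255]'

```text
clock: 24.8
position: [484.5, 344.3, 12.7]
ee_rot: [0.753, -0.658, 0.001, -0.01]
contact_force: [-0.0, 0.1, -1.1]
gripper_width: 22.9
```

Call:
send_rows --pt "0 0 0.001" --pt "0 0 0.0015" --yaw '[0,0]' --fingers '[255,255]'

```text
clock: 25.0
position: [485.2, 344.9, 12.6]
ee_rot: [0.753, -0.658, 0.001, -0.011]
contact_force: [1.1, -0.4, -0.3]
gripper_width: 22.7
```

Call:
send_rows --pt "0 0 0.001" --pt "0 0 0.002" --pt "0 0 0.002" --yaw '[0,0,0]' --fingers '[255,255,255]'

```text
clock: 25.3
position: [485.2, 345.0, 10.7]
ee_rot: [0.753, -0.658, 0.001, -0.011]
contact_force: [-0.1, 0.5, -0.3]
gripper_width: 22.6
```

Call:
send_rows --pt "0 0 0.0008" --pt "0 0 0.0008" --yaw '[0,0]' --fingers '[255,255]'

```text
clock: 25.5
position: [485.1, 345.0, 9.8]
ee_rot: [0.753, -0.658, 0.001, -0.011]
contact_force: [0.4, -0.3, -1.6]
gripper_width: 22.5
```

Call:
send_rows --pt "0 0 0.0005" --pt "0 0 0.0005" --pt "0 0 0.0005" --pt "0 0 0.0005" --pt "0 0 0.0005" --pt "0 0 -0.02" --pt "0 0 -0.06" --pt "0 0 -0.1" --pt "0 0 -0.13" --pt "0 0 -0.13" --yaw '[0,0,0,0,0,0,0,0,0,0]' --fingers '[180,140,110,100,100,100,100,100,100,100]'

```text
clock: 26.5
position: [485.4, 345.1, 145.3]
ee_rot: [0.753, -0.658, 0.001, -0.017]
contact_force: [0.2, 0.7, 0.0]
gripper_width: 52.1
```

```bash
python3 - <<'E'
from h import *
rel(350,0,250)
st=read_state();im=get_image("wrist");S=get_image("scene")
cv2.imwrite("pics/c14.png",np.vstack([cv2.resize(im,(400,300)),cv2.resize(S[120:300,170:450],(466,300))[:, :400]]))
for k in blobs(im,(8,100,40),(22,240,255),300):
    r=cv2.minAreaRect(k);print(plane("wrist",[r[0]],17,st)[0].round(1),plane("wrist",cv2.boxPoints(r),17,st)[:,:2].round(0).tolist())
E
```

```text
t 26.5 pos [485.4 345.1 145.3] yaw -172.32 shift [ 0.3216  0.1774 -0.1159] turn None F [0.21 0.68 0.01] w 52.1 j [ 0.89  0.39 -0.21  0.   -0.93 -0.76]
[484.6 341.9  17. ] [[503.0, 295.0], [480.0, 291.0], [464.0, 395.0], [490.0, 398.0]]
```

View pics/c14.png

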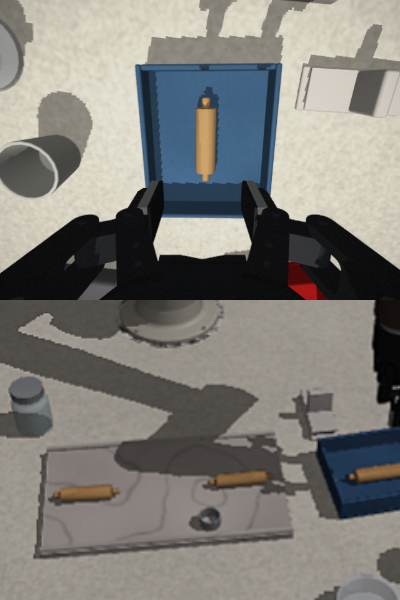

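Call:
send_rows --pt "0 0 -0.03" --pt "0 0 -0.06" --pt "0 0 -0.06" --pt "0 0 -0.06" --pt "0 0 -0.06" --pt "0 0 -0.06" --pt "0 0 -0.06" --pt "0 0 -0.06" --yaw '[0,0,0,0,0,0,0,0]' --fingers '[100,100,100,100,100,100,100,100]'

```text
clock: 27.4
position: [481.9, 341.8, 199.7]
ee_rot: [0.753, -0.658, 0.0, -0.011]
contact_force: [0.3, 0.2, -0.8]
gripper_width: 51.9
```

```bash
python3 - <<'E'
from h import *
S=get_image("scene");cv2.imwrite("pics/s15.png",S)
for k in blobs(S,(8,110,40),(20,230,255),60):
    m=cv2.moments(k);w=plane("scene",[(m['m10']/m['m00'],m['m01']/m['m00'])],27)[0]
    if 380<w[0]<620: print(w.round(1))
E
```

```text
[ 508.7 -134.1   27. ]
[493.6 114.   27. ]
[495.4 341.2  27. ]
```

View pics/s15.png

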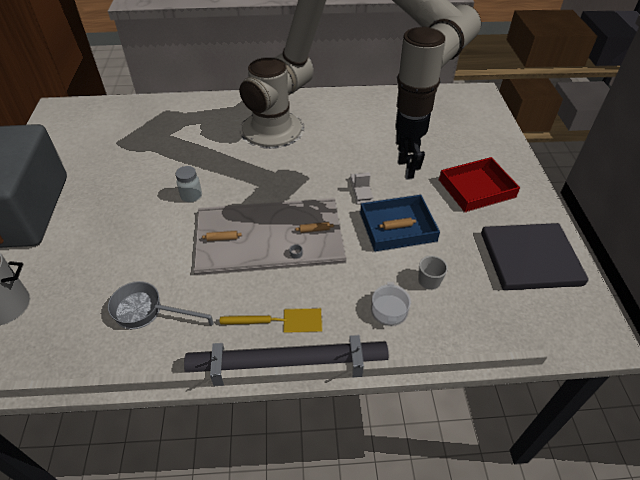

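The final view shows the oval pin in the blue dish at (398,224) and the two true pins on the slab at (221,236) and (314,228). The smoother stands at (358,187), and the bystanders look undisturbed.

```bash
python3 -c "
from bench import *
print(job_done())"
```

```text
the job is handed in; nothing more can be done
None
```

I rolled all three pins away from the robot with the smoother: right about 43 mm, middle about 37 mm, left about 43 mm. Each pin went roughly half a turn or slightly more. The middle pin is now in the blue dish, and the job is handed in.

- **Which pin is oval:** The middle pin lifted the smoother from about 62.1 to 65.5 mm and let it sink back. The other two stayed level, apart from a slow drift of about 1 mm on the left one. The scoring text names pin_2, but I chose by the measured lift.
- **Press force:** The highest reading while rolling was about 6.4 N at the wrist, roughly 7–8 N on the pin once the smoother's weight is added. Force readings are noisy by about 1 N.
- **Final pictures, taken just before hand-in:**
    - The oval pin lies near the centre of the dish.
    - The two true pins are still on the slab where they were rolled to.
    - The smoother stands upright on the worktop.
    - The bystanders look unmoved, but I judged that by eye and did not measure it.
- **Deviations:** Small tool tilts of up to about 2–3° built up during the moves. I released the pin without feeling the dish floor, so it dropped by roughly 1 mm at most. The wrist and scene cameras put the pin about 10 mm apart in x. The scene value was worked out for slab height, which is too high for the dish floor.

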